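# Fit the pointer clip to the throwing gauge and set its slide one hole out

## Task

Set the throwing gauge up for the bowl on the banding wheel: squeeze the sprung pointer clip off the rim of the tool caddy and clip it onto the upright fin of the gauge's slide, seated well down on the fin with the pointer pointing out along the tube towards the bowl, and let go of it. Then pull up the slide's sprung lock plunger, move the slide out to the very next hole towards the bowl, let the pin go fully home in that hole, and finish while still holding the plunger knob with the pin home, so the reach can be checked. Leave the bowl and the other things on the bench where they stand.

Things in the scene. Friction and masses are not known exactly. Their poses are not given: they have to be found in the camera images.
- gauge: throwing gauge, fixed to the bench: steel base plate 130 x 150 x 12 mm, short post, level perforated steel tube 25 mm square, top at 102.5 mm. Base at the robot's left, tube running to its right. Origin on the bench under the tube's axis at the base; x along the tube towards the bowl, z up. Tube from x = -30 to 295 mm; 9 mm holes in its top, 30 mm apart, first at x = 45 mm.
- slide (a joint): how far the slide (grey square sleeve 128 mm long, 33 mm square, on the tube) has moved along the gauge's x towards the bowl, m; about 0 at the start (pin in the hole at x = 105 mm); the next hole out is at 0.030. Travel -0.036 to 0.066, friction about 2 N; it moves only while the pin is lifted clear (play in a hole about 1 mm either way).
- plunger (a joint): lift of the lock plunger, in m: 0 with the pin fully home (9 mm deep in a hole), the pin is clear of the tube from 0.009 on, stop at 0.014. A spring drives it down: 5 N when home, 9 N at the stop. Between holes the round-nosed pin rides on the tube at 0.009.
- knob_grip (a point): middle of the plunger's round black knob (28 mm across, 26 mm tall, upright axis, sides free all round); at 146 mm above the bench when home; axes as the gauge's. Below the knob is a 16 mm barrel, 24 mm tall, on the slide, which starts 14 mm below this point. The knob moves with the slide and lifts with the plunger.
- plunger_knob: the same knob as a body; origin at the centre of its underside.
- fin_top (a point): middle of the top edge of the slide's fin: an upright steel plate on the slide's top, 40 mm long along the tube, 4 mm thick, 32 mm tall, its top edge 138.5 mm above the bench, its middle 68 mm farther out than the knob's axis. Axes as the gauge's: x along the tube towards the bowl, y across the 4 mm thickness, z up.
- clip_grip (a point): the pointer clip: a sprung steel clip like a large clothes peg, upright with its jaws on the caddy's rim. Point midway between its two handle plates, 22 mm above the pivot. Axes when parked: z up, y from handle to handle (squeeze along it), x along pivot pin and pointer. The frame belongs to the +y lever, so it leans 0.2 rad about x while squeezed.
- clip: the clip as a body, about 60 g; origin at the middle of its 6 mm pivot pin, 6 mm above the rim it is parked on; an edge enters the jaws until it meets the pin, 3 mm below the origin. Handle plates: 20 mm wide along x, from 4 to 38 mm above the pivot. Jaws reach 34 mm below the pivot, flat rubber pads over the lowest 14 mm, made for a 4 mm edge.
- clip_jaw (a joint): opening of the clip, rad: 0 on a 4 mm edge (handles lean 0.2 rad apart each, 24 mm over all at the grip point; jaws grip with about 7 N), -0.12 shut, 0.4 squeezed to its stop (handles parallel, about 16 mm over all; jaws 12 to 17 mm apart). Squeezing takes about 8 to 13 N.
- pointer_tip (a point): tip of the clip's wooden pointer (a 5 mm rod along the clip's +x), 125 mm from the pivot's middle.
- caddy: dark steel tool caddy, fixed: open box 200 (x) x 110 (y) x 75 mm tall, 4 mm walls, low tools inside; origin under its centre. The clip is parked on its +y wall, pointer along the wall towards +x.
- wheel: banding wheel (turntable), fixed: aluminium head 170 mm across, top at 50 mm; origin under its centre.
- bowl: leather-hard clay bowl standing on the banding wheel: 120 mm across the rim, 74 mm tall, so its rim is 124 mm above the bench; origin under its centre. Bystander.
- jar: slip jar, 68 mm across, 85 mm tall, bystander; origin under its centre.
- mug: bisque mug, 82 mm across, 90 mm tall, bystander; origin under its centre.
- cup: small blue glazed bowl, 90 mm across, 70 mm tall, bystander; origin under its centre.
- brush: brush lying on the bench, 150 mm long along its x, bystander; origin under its middle.
- rib: wooden rib 110 x 55 x 7 mm lying on the bench, bystander.
- calipers: aluminium calipers lying on the bench, about 150 mm long, bystander; origin at its hinge.
Mind the look-alikes: they are no part of the job. Leave any yellow look-alike of the clip alone.

How it is judged:
By the outcome, as a careful person would: the job done as asked, in the order asked, and still so for the second after the job is handed in, while the arm keeps its last pose, push and grip.
It also fails if it takes over 48 s, if anything falls off the work surface, if the arm or the gripper's body presses on something with over 40 N, if the wrist force passes 120 N, or if a joint passes its speed limit or range.

## Robot

A 6-joint arm with a two-finger parallel gripper is mounted at the origin on the work surface. World frame = base frame: x ahead of the robot, y to its left, z up, the work surface at z = 0. Lengths are in m, angles in rad, forces in N, time in s.
With the tool pointing down it reaches from about 0.275 to 1 m from the base axis. Payload 8.4 kg.
Tool frame: the origin (TCP) lies on the centre line of the jaws, within the pads' length; the fingertips stand ctrl.finger_overhang ahead of it and the grasp point (between the pads) lies 8 mm behind it (ctrl.finger_overhang is the distance from the TCP to the fingertips, in m); z points along the fingers, y is the line along which they close (so a half turn about z gives the same grasp; the last joint's range is limited). The gripper opens to 85 mm and grips with 20 to 120 N. Pads are 22 mm wide; open, the fingers measure 114 mm over their backs; the gripper's body (76 mm by 85 mm) begins 54 mm behind the grasp point. The pads swing forward as they close: fully open they stand 13 mm farther back than shut.
Start: joints at [1.112, 0.353, 1.633, -0, 1.155, -0.002], TCP at [0.276, 0.561, 0.242] pointing down, gripper open.
Joint ranges: [-2.63, 2.63], [-0.92, 2.1], [0.06, 2.66], [-1.3, 4.44], [0, 2.69], [-3.02, 3.02]. Speed limits (rad/s): [2.22, 2.22, 2.79, 3.14, 3.14, 3.14].

## Interface

Orientations are given as a unit quaternion [x, y, z, w].
In Python, from cell import ctrl, cams, hand_in gives the robot as it stands. The module is installed in compiled form; this text tells all that it offers.
- The arm moves only by the shell command python3 -m creep 'ROWS' [FORCE]. ROWS is JSON, a list of rows, each a list of 3 entries, a list of its own where there are three numbers: the shift along the tool's x, y, z in units of 25 mm (1.0 is 25 mm), then the turn, a rotation vector about the tool's x, y, z in units of 8 degrees (1.0 is 8 degrees), then the opening, from 0 (shut) to 1 (fully open). A call has 1 to 12 rows; each row shifts and turns the commanded pose from where the row before left it, along the tool's axes as they then stand; what a row does not reach is not made up. A row lasts 1/8 s, in which the tool goes at most 62.5 mm and 10.7 degrees, less where a joint would pass 70% of its speed; a pose out of reach is approached as far as the arm can. A call is refused whole if a number of a shift passes 1 or a number of a turn 1, either way. A call with a gripper value outside its range is refused whole. The fingers move at their own pace and stop on an object; FORCE is the grip in N (left out, the last holds). Time passes only in rows, so rows that do not move let the fingers close. It gives the time, the measured TCP pose, the force, the opening and the grip force at its end, in the units of the state.
- ctrl.get_obs(): the state, without advancing time (a new reading comes with each control period).
- cams.grab_frame(name): name is "scene" or "top" or "wrist"; returns a dict with "pixels" (480x640x3 uint8, red, green, blue), "depth" (480x640 float32, m along the optical axis (not along the pixel's ray), 0 where there is no reading), "fx", "fy", "cx", "cy" (pixels), "dist" ([k1, k2, p1, p2, k3] as OpenCV has them; the pictures are not rectified), "extrinsics" (4x4, takes a point from camera to world coordinates). Camera axes: x right, y down, z forward; pixel columns grow to the right and rows downward; lengths in m; the calibration is good to about 2 mm. A picture is of the moment at which its call begins.
- hand_in(): hands the job in; it is judged then, once.
The state is a dict: "clock": time; "qpos": joint angles; "qd": joint speeds; "joint_torque": joint torques, N m; "tool_pos": TCP position; "ee_rot": TCP orientation; "force": force on the tool from outside, world axes, zero at the start; "wrist_torque": the same for the moment, N m; "opening": finger opening in m; "grip_force": force on a finger pad.
Only numpy, scipy, OpenCV 4.12 (cv2) and the standard library are available. Lean on these libraries where they do the work, as an engineer would, in place of code of your own. Each camera call takes 0.05 s, during which the arm holds its last target. There are 200 camera calls.

## Working session

There is one attempt and no reset: what is moved stays moved. The work goes in short steps, Python scripts to look and compute and a shell command to move; the robot and the scene stay as the last step left them, time stands still between calls to the robot, and variables do not carry over. Pictures are saved under pics/ and viewed, at most 10 in all, crops included, and the job is handed in when it is done.

```bash
mkdir -p pics
cat > h.py <<'E'
import numpy as np,cv2
from cell import ctrl,cams,hand_in
def grab(n):
    f=cams.grab_frame(n); f['K']=np.array([[f['fx'],0,f['cx']],[0,f['fy'],f['cy']],[0,0,1.]]); return f
def cloud(f):
    h,w=f['depth'].shape; u,v=np.meshgrid(np.arange(w),np.arange(h))
    p=cv2.undistortPoints(np.stack([u,v],-1).reshape(-1,1,2).astype(np.float32),f['K'],np.array(f['dist'])).reshape(h,w,2)
    d=f['depth'][...,None]; P=np.concatenate([p*d,d],-1); E=np.array(f['extrinsics'])
    W=P@E[:3,:3].T+E[:3,3]; W[f['depth']==0]=np.nan; return W
def save(f,name): cv2.imwrite('pics/'+name,f['pixels'][...,::-1])
E
python3 - <<'E'
from h import *
for n in ('top','scene'):
    f=grab(n); save(f,n+'1.png'); np.save(n+'.npy',cloud(f)); print(np.round(f['extrinsics'],3).tolist(),f['fx'])
o=ctrl.get_obs(); print(o, ctrl.finger_overhang)
E
```

```text
[[0.009, -0.992, 0.125, 0.3], [-1.0, -0.009, 0.007, -0.063], [-0.006, -0.125, -0.992, 1.64], [0.0, 0.0, 0.0, 1.0]] 605.6010834779511
[[0.835, 0.434, -0.338, 0.887], [0.55, -0.676, 0.491, -0.647], [-0.015, -0.595, -0.803, 1.081], [0.0, 0.0, 0.0, 1.0]] 572.887346987785
{'clock': 0.1, 'qpos': array([ 1.11162480e+00,  3.53602358e-01,  1.63405357e+00, -2.33357674e-05,
        1.15522784e+00, -2.39614170e-03]), 'qd': array([-0.00158467, -0.00349387, -0.00029523,  0.0009224 , -0.00028498,
        0.00084819]), 'joint_torque': array([ 8.22993684e-05, -6.06367779e+01, -3.42816031e+01, -1.79192034e-04,
        4.02705482e-03,  5.24570851e-05]), 'tool_pos': array([0.27547802, 0.56054553, 0.24162475]), 'ee_rot': array([ 2.26402738e-01,  9.74033564e-01, -6.30882281e-04, -1.37276220e-04]), 'force': array([-0.69238131, -0.13773659,  1.5635028 ]), 'wrist_torque': array([0.01909748, 0.00471708, 0.02895552]), 'grip_force': 0.0, 'opening': 0.08518055455338996} 0.011
```

View pics/top1.png

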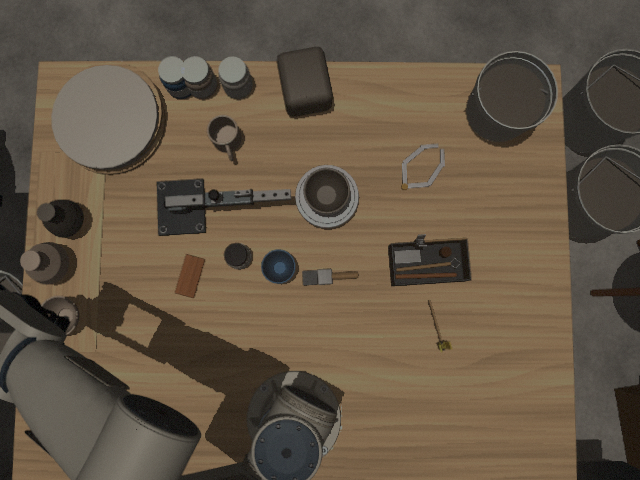

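View pics/scene1.png

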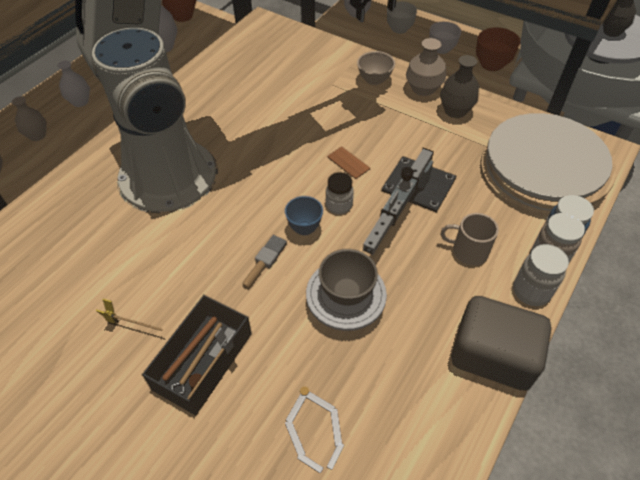

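Top view: world −y is to the right and +x is up. It shows the gauge at (160–295, 195), its knob at about (214,195), and the clip on the far wall of the caddy at (421,240). The yellow look-alike is at (443,345). The scene view agrees, with the knob at (408,173) and the caddy at (198,355).

Run:
```python
from h import *
W=np.load('top.npy'); S=np.load('scene.npy')
t=cv2.imread('pics/top1.png'); s=cv2.imread('pics/scene1.png')
a=cv2.resize(t[165:235,150:310],None,fx=5,fy=5,interpolation=cv2.INTER_CUBIC)[:300]
a=cv2.resize(t[175:225,150:310],(800,250),interpolation=cv2.INTER_CUBIC)
b=cv2.resize(t[230:290,380:476],(400,250),interpolation=cv2.INTER_CUBIC)
c=cv2.resize(s[290:415,140:265],(400,330),interpolation=cv2.INTER_CUBIC)
e=cv2.resize(s[140:260,355:460],(400,330),interpolation=cv2.INTER_CUBIC)
cv2.imwrite('pics/crop1.png',np.vstack([a,np.hstack([c,e])])); cv2.imwrite('pics/b.png',b)
def cl(P,zlo,zhi,n):
    m=((P[...,2]>zlo)&(P[...,2]<zhi)).astype(np.uint8)
    return m
for nm,P,box in (('top',W,(170,230,150,310)),('topcad',W,(225,300,380,480)),('scene',S,(140,260,355,460)),('scad',S,(290,415,140,265))):
    Q=P[box[0]:box[1],box[2]:box[3]]
    for zl,zh in ((.07,.08),(.08,.09),(.09,.1),(.1,.106),(.106,.115),(.115,.13),(.13,.143),(.143,.2)):
        m=(Q[...,2]>zl)&(Q[...,2]<zh)
        if m.sum()>2:
            q=Q[m]; r,c=cv2.minAreaRect(q[:,:2].astype(np.float32)*1000)[:2]; 
            print(nm,zl,zh,m.sum(),np.round(np.median(q,0),3),q.min(0).round(3),q.max(0).round(3),np.round(cv2.minAreaRect(q[:,:2].astype(np.float32)*1000)[2],1),np.round(c))
```

```text
top 0.07 0.08 105 [0.551 0.292 0.077] [ 0.54  -0.034  0.07 ] [0.589 0.338 0.08 ] 3.0 [ 41. 374.]
top 0.08 0.09 124 [0.559 0.152 0.085] [ 0.541 -0.034  0.08 ] [0.603 0.335 0.09 ] 3.8 [ 38. 372.]
top 0.09 0.1 219 [0.568 0.108 0.097] [ 0.545 -0.035  0.09 ] [0.613 0.339 0.1  ] 6.0 [ 50. 376.]
top 0.1 0.106 597 [0.57  0.177 0.104] [ 0.546 -0.032  0.1  ] [0.607 0.341 0.106] 3.9 [ 40. 375.]
top 0.106 0.115 524 [0.568 0.174 0.109] [ 0.545 -0.034  0.106] [0.614 0.339 0.115] 6.6 [ 41. 378.]
top 0.115 0.13 135 [ 0.574 -0.022  0.122] [ 0.547 -0.035  0.115] [0.625 0.236 0.13 ] 0.2 [ 77. 271.]
top 0.13 0.143 39 [0.573 0.134 0.137] [ 0.555 -0.033  0.131] [0.599 0.197 0.143] 88.7 [230.  44.]
top 0.143 0.2 102 [0.569 0.203 0.158] [0.556 0.133 0.143] [0.582 0.218 0.169] 85.8 [84. 26.]
topcad 0.07 0.08 296 [ 0.397 -0.336  0.075] [ 0.35  -0.456  0.07 ] [ 0.473 -0.248  0.08 ] 4.3 [113. 203.]
topcad 0.08 0.09 111 [ 0.466 -0.359  0.083] [ 0.352 -0.454  0.08 ] [ 0.473 -0.255  0.09 ] 3.4 [113. 198.]
topcad 0.09 0.1 21 [ 0.47  -0.323  0.093] [ 0.457 -0.42   0.09 ] [ 0.472 -0.31   0.1  ] 89.4 [109.  15.]
topca
[... 996 characters left out ...]
43 0.2 130 [0.572 0.197 0.157] [0.556 0.188 0.144] [0.583 0.214 0.164] 32.6 [25. 28.]
scad 0.07 0.08 772 [ 0.401 -0.365  0.074] [ 0.35  -0.457  0.07 ] [ 0.475 -0.25   0.08 ] 3.8 [118. 202.]
scad 0.08 0.09 215 [ 0.467 -0.37   0.083] [ 0.366 -0.452  0.08 ] [ 0.475 -0.256  0.09 ] 1.9 [108. 196.]
scad 0.09 0.1 46 [ 0.456 -0.325  0.096] [ 0.451 -0.334  0.091] [ 0.475 -0.314  0.1  ] 5.4 [24. 19.]
scad 0.1 0.106 25 [ 0.454 -0.325  0.103] [ 0.451 -0.334  0.101] [ 0.476 -0.315  0.106] 86.9 [19. 25.]
scad 0.106 0.115 41 [ 0.453 -0.326  0.111] [ 0.449 -0.334  0.107] [ 0.478 -0.315  0.115] 3.0 [29. 18.]
scad 0.115 0.13 46 [ 0.453 -0.324  0.118] [ 0.447 -0.334  0.115] [ 0.479 -0.314  0.122] 2.1 [31. 20.]
```

View pics/crop1.png

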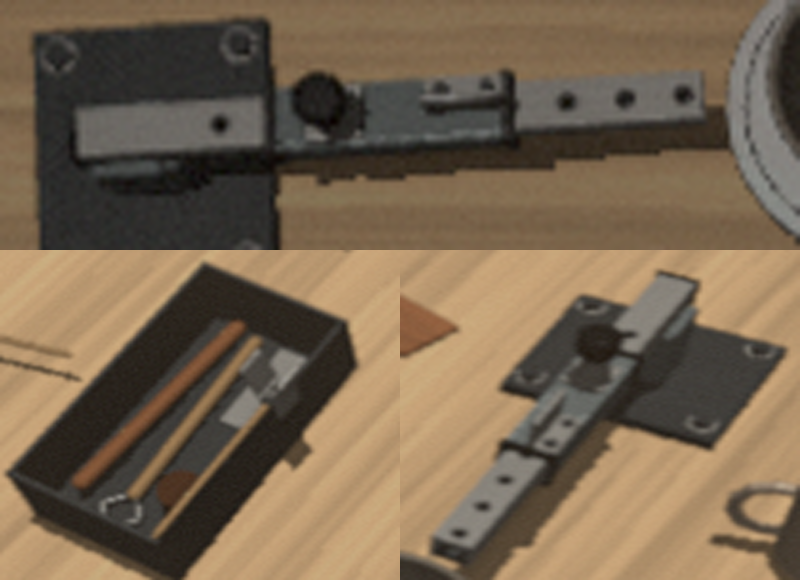

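The crops show the knob at (318,98), the fin between (425,100) and (510,95), and the clip on the far wall of the caddy. Both the gauge and the caddy are turned by about 3°. I'll fit the lines next.

```bash
cat >> h.py <<'E'
def pose():
    from scipy.spatial.transform import Rotation as R
    o=ctrl.get_obs(); return o,np.array(o['tool_pos']),R.from_quat(o['ee_rot']).as_matrix()
def to(p,ax):
    """shift units & turn units (tool frame) to reach TCP p, tool y along ax heading (deg), pointing down"""
    from scipy.spatial.transform import Rotation as R
    o,t,M=pose(); a=np.radians(ax); y=np.array([np.cos(a),np.sin(a),0]); z=np.array([0,0,-1.]); G=np.stack([np.cross(y,z),y,z],1)
    print('t',round(o['clock'],2),'tcp',t.round(4),'shift now',((M.T@(np.array(p)-t))/.025).round(2),'shift after turn',((G.T@(np.array(p)-t))/.025).round(2),
      'turn',(np.degrees(R.from_matrix(M.T@G).as_rotvec())/8).round(2),'open',round(o['opening'],4),'F',o['force'].round(1),'g',o['grip_force'])
E
python3 - <<'E'
from h import *
for nm in ('top','scene'):
    P=np.load(nm+'.npy').reshape(-1,3); P=P[~np.isnan(P[:,0])]
    def sel(x0,x1,y0,y1,z0,z1): return P[(P[:,0]>x0)&(P[:,0]<x1)&(P[:,1]>y0)&(P[:,1]<y1)&(P[:,2]>z0)&(P[:,2]<z1)]
    for k,b in {'rimR':(.44,.5,-.45,-.345,.072,.085),'rimL':(.44,.5,-.3,-.26,.072,.085),'clip':(.44,.49,-.35,-.3,.09,.13),'cliptop':(.44,.49,-.35,-.3,.112,.13),
      'tube':(.54,.6,-.03,.09,.099,.106),'tubeL':(.54,.6,.24,.33,.099,.106),'fin':(.56,.59,.1,.17,.13,.145),'knob':(.55,.6,.18,.23,.155,.175),'mid':(.45,.48,-.43,-.34,.07,.1)}.items():
        q=sel(*b)
        if len(q)>4:
            l=cv2.fitLine(q[:,:2].astype(np.float32),cv2.DIST_HUBER,0,.001,.001).ravel()
            print(nm,k,len(q),'mean',q.mean(0).round(4),'mid',((q.min(0)+q.max(0))/2).round(4),'ext',np.ptp(q,0).round(3),'ang',round(np.degrees(np.arctan(l[0]/-l[1])),1))
to([.463,-.323,.25],3)
E
```

```text
top rimR 66 mean [ 0.4659 -0.4104  0.0798] mid [ 0.4572 -0.3982  0.0787] ext [0.031 0.103 0.012] ang 2.5
top rimL 21 mean [ 0.4596 -0.2831  0.0766] mid [ 0.4598 -0.2806  0.0774] ext [0.003 0.034 0.01 ] ang 5.0
top clip 66 mean [ 0.4661 -0.3203  0.1081] mid [ 0.4635 -0.3211  0.1074] ext [0.029 0.022 0.034] ang -85.4
top cliptop 29 mean [ 0.4668 -0.3211  0.118 ] mid [ 0.4635 -0.3218  0.1183] ext [0.029 0.02  0.013] ang -75.1
top tube 201 mean [0.58   0.0473 0.1025] mid [0.5815 0.0302 0.1025] ext [0.034 0.119 0.007] ang 4.3
top tubeL 221 mean [0.5631 0.2861 0.103 ] mid [0.5626 0.2859 0.1025] ext [0.032 0.088 0.007] ang 4.3
top fin 36 mean [0.5731 0.1353 0.138 ] mid [0.5732 0.1356 0.1377] ext [0.007 0.038 0.013] ang 4.8
top knob 79 mean [0.5685 0.2035 0.1593] mid [0.5686 0.2041 0.1623] ext [0.026 0.025 0.014] ang 56.9
top mid 76 mean [ 0.4674 -0.385   0.0817] mid [ 0.4676 -0.3852  0.0803] ext [0.01  0.089 0.021] ang 4.6
scene rimR 242 mean [ 0.4672 -0.4051  0.0787] mid [ 0.4577 -0.3974  0.0785] ext [0.035 0.105 0.013] ang 2.8
scene rimL 44 mean [ 0.46   -0.2796  0.0748] mid [ 0.4597 -0.2
[... 248 characters left out ...]
  0.01 ] ang -86.9
scene tube 323 mean [0.5794 0.0447 0.1031] mid [0.5804 0.03   0.1025] ext [0.033 0.12  0.007] ang 4.1
scene tubeL 220 mean [0.5644 0.2905 0.1031] mid [0.5629 0.2879 0.1025] ext [0.031 0.084 0.007] ang 8.8
scene fin 46 mean [0.575  0.1332 0.1374] mid [0.5747 0.1338 0.1363] ext [0.006 0.043 0.012] ang 3.7
scene knob 84 mean [0.5708 0.2004 0.1585] mid [0.5704 0.2012 0.1594] ext [0.025 0.023 0.009] ang 74.6
scene mid 223 mean [ 0.4686 -0.3866  0.079 ] mid [ 0.4681 -0.385   0.0791] ext [0.012 0.089 0.018] ang 4.5
t 0.1 tcp [0.2755 0.5605 0.2416] shift now [-22.32 -28.41  -0.3 ] shift after turn [-35.69   5.64  -0.34] turn [-0.01  0.01  7.6 ] open 0.0852 F [-0.7 -0.1  1.6] g 0.0
```

```bash
python3 -m creep '[[[0,0,0],[0,0,1],1],[[0,0,0],[0,0,1],1],[[0,0,0],[0,0,1],1],[[0,0,0],[0,0,1],1],[[0,0,0],[0,0,1],1],[[0,0,0],[0,0,1],1],[[0,0,0],[0,0,1],1],[[0,0,0],[0,0,0.48],1],[[-1,0.5,0],[0,0,0],1],[[-1,0.5,0],[0,0,0],1],[[-1,0.5,0],[0,0,0],1],[[-1,0.5,0],[0,0,0],1]]' 30
python3 -m creep '[[[-1,0.5,0],[0,0,0],1],[[-1,0.5,0],[0,0,0],1],[[-1,0.5,0],[0,0,0],1],[[-1,0.5,0],[0,0,0],1],[[-1,0.5,0],[0,0,0],1],[[-1,0.5,0],[0,0,0],1],[[-1,0,0],[0,0,0],1],[[-1,0,0],[0,0,0],1],[[-1,0,0],[0,0,0],1],[[-1,0,0],[0,0,0],1],[[-1,0,0],[0,0,0],1],[[-1,0,0],[0,0,0],1]]'
python3 -c "
from h import *
to([.4632,-.3225,.2],4)"
```

```text
clock: 1.6
tool_pos: [0.3327, 0.4637, 0.2419]
ee_rot: [0.682, 0.731, -0.0, 0.0]
force: [-0.2, 0.1, -0.6]
opening: 0.0857
grip_force: 0.0
clock: 3.1
tool_pos: [0.4279, 0.1697, 0.242]
ee_rot: [0.682, 0.731, -0.0, -0.0]
force: [0.3, -0.5, 0.7]
opening: 0.085
grip_force: 0.0
t 3.1 tcp [0.4279 0.1697 0.242 ] shift now [-19.74   0.04   1.69] shift after turn [-19.74   0.03   1.68] turn [-0.  0. -0.] open 0.085 F [ 0.3 -0.5  0.7] g 0.0
```

```bash
python3 -m creep '[[[-1,0,0],[0,0,0],1],[[-1,0,0],[0,0,0],1],[[-1,0,0],[0,0,0],1],[[-1,0,0],[0,0,0],1],[[-1,0,0],[0,0,0],1],[[-1,0,0],[0,0,0],1],[[-1,0,0],[0,0,0],1],[[-1,0,0],[0,0,0],1],[[-1,0,0],[0,0,0],1],[[-1,0,0],[0,0,0],1],[[-1,0,0],[0,0,0],1],[[-1,0,0],[0,0,0],1]]'
python3 -m creep '[[[-1,0,0],[0,0,0],0.7],[[-1,0,0],[0,0,0],0.7],[[-1,0,0],[0,0,0],0.7],[[-1,0,0],[0,0,0],0.7],[[-1,0,0.2],[0,0,0],0.7],[[-1,0,0.3],[0,0,0],0.7],[[-1,0,0.3],[0,0,0],0.7],[[-0.74,0,0],[0,0,0],0.7],[[0,0,0],[0,0,0],0.7],[[0,0,0],[0,0,0],0.7]]'
python3 - <<'E'
from h import *
to([.4632,-.3225,.2],4)
f=grab('wrist'); save(f,'w1.png'); P=cloud(f); np.save('w1.npy',P)
Q=P.reshape(-1,3); Q=Q[~np.isnan(Q[:,0])]
def cl(*b):
    q=Q[(Q[:,0]>b[0])&(Q[:,0]<b[1])&(Q[:,1]>b[2])&(Q[:,1]<b[3])&(Q[:,2]>b[4])&(Q[:,2]<b[5])]
    if len(q)>3: print(len(q),'mean',q.mean(0).round(4),'mid',((q.min(0)+q.max(0))/2).round(4),'ext',np.ptp(q,0).round(3))
cl(.43,.5,-.36,-.29,.09,.13);cl(.43,.5,-.36,-.29,.114,.125);cl(.43,.5,-.4,-.35,.06,.09)
print(np.round(f['extrinsics'],3).tolist())
E
```

```text
clock: 4.6
tool_pos: [0.4488, -0.1295, 0.2421]
ee_rot: [0.682, 0.731, -0.0, -0.0]
force: [-0.6, -0.2, -0.5]
opening: 0.0855
grip_force: 0.0
clock: 5.85
tool_pos: [0.4624, -0.3213, 0.2224]
ee_rot: [0.682, 0.731, 0.0, -0.0]
force: [-0.4, 0.3, -1.6]
opening: 0.0598
grip_force: 0.0
t 5.85 tcp [ 0.4624 -0.3213  0.2224] shift now [-0.05  0.03  0.9 ] shift after turn [-0.05  0.03  0.9 ] turn [-0. -0. -0.] open 0.0598 F [-0.4  0.3 -1.6] g 0.0
911 mean [ 0.4624 -0.3217  0.1085] mid [ 0.4625 -0.323   0.1045] ext [0.031 0.022 0.029]
375 mean [ 0.4624 -0.3225  0.117 ] mid [ 0.4625 -0.323   0.1165] ext [0.031 0.022 0.005]
338 mean [ 0.4661 -0.3747  0.0819] mid [ 0.4662 -0.3751  0.0817] ext [0.007 0.05  0.004]
[[0.998, 0.066, 0.023, 0.457], [0.069, -0.943, -0.326, -0.237], [-0.0, 0.326, -0.945, 0.353], [0.0, 0.0, 0.0, 1.0]]
```

View pics/w1.png

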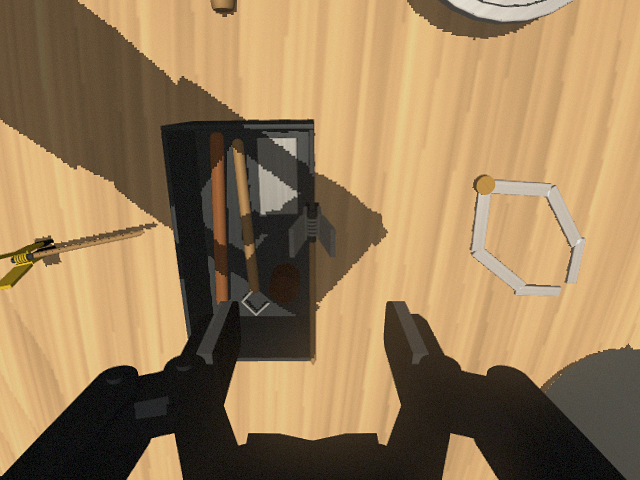

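The wrist view shows the clip's handles straddling the wall at (296–328, 232), with the pointer along the wall to (313,360), which is −y. The clip's centre is at (0.4625, −0.323). I'll descend and squeeze.

```bash
python3 -m creep '[[[-0.05,0,0.8],[0,0,0],0.7],[[0,0,0.9],[0,0,0],0.7],[[0,0,0.9],[0,0,0],0.7],[[0,0,0.9],[0,0,0],0.7],[[0,0,0.9],[0,0,0],0.7],[[0,0,0.6],[0,0,0],0.7],[[0,0,0],[0,0,0],0.7],[[0,0,0],[0,0,0],0.4],[[0,0,0],[0,0,0],0.2],[[0,0,0],[0,0,0],0],[[0,0,0],[0,0,0],0],[[0,0,0],[0,0,0],0]]' 30
python3 - <<'E'
from h import *
to([.4625,-.323,.096],4)
f=grab('wrist'); save(f,'w2.png')
E
```

```text
clock: 7.4
tool_pos: [0.463, -0.3233, 0.0982]
ee_rot: [0.682, 0.731, 0.0, 0.001]
force: [-2.1, 0.6, 6.1]
opening: 0.0142
grip_force: 31.8
t 7.4 tcp [ 0.463  -0.3233  0.0982] shift now [ 0.02 -0.02  0.09] shift after turn [ 0.02 -0.02  0.09] turn [ 0.01  0.01 -0.  ] open 0.0142 F [-2.1  0.6  6.1] g 31.787774562835693
```

View pics/w2.png

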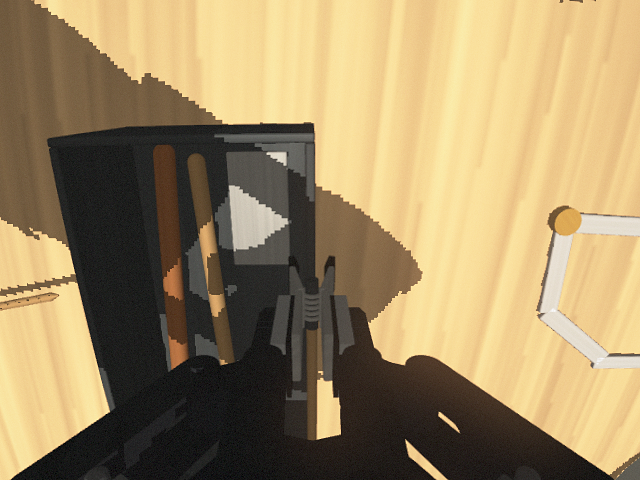

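The view shows both handle plates between the pads at (285–345, 340), squeezed nearly parallel, with the jaws open and the pointer running towards the camera. I'll lift and carry it.

```bash
python3 -m creep '[[[0,0,-0.4],[0,0,0],0],[[0,0,-0.9],[0,0,0],0],[[0,0,-0.9],[0,0,0],0],[[0,0,-0.9],[0,0,0],0],[[0,0,-0.9],[0,0,0],0],[[0,0,-0.9],[0,0,0],0],[[0,0,-0.8],[0,0,0],0],[[0.6,0.3,0],[0,0,0],0],[[0.9,0.3,0],[0,0,0],0],[[0.9,0.3,0],[0,0,0],0],[[0.9,0.3,0],[0,0,0],0],[[0.9,0.3,0],[0,0,0],0]]'
python3 -m creep '[[[0.9,0.3,0],[0,0,0],0],[[0.9,0.3,0],[0,0,0],0],[[0.9,0.3,0],[0,0,0],0],[[0.9,0.3,0],[0,0,0],0],[[0.9,0.3,0],[0,0,0],0],[[0.9,0.3,0],[0,0,0],0],[[0.9,0.3,0],[0,0,0],0],[[0.9,0.3,0],[0,0,0],0],[[0.9,0.3,0],[0,0,0],0],[[0.9,0.3,0],[0,0,0],0],[[0.9,0.3,0],[0,0,0],0],[[0.9,0.3,0],[0,0,0],0]]'
python3 - <<'E'
from h import *
to([.574,.1345,.24],4)
E
```

```text
clock: 8.95
tool_pos: [0.4925, -0.2136, 0.2388]
ee_rot: [0.682, 0.731, -0.0, -0.001]
force: [0.2, -0.6, -1.2]
opening: 0.0145
grip_force: 31.1
clock: 10.45
tool_pos: [0.5629, 0.0617, 0.2388]
ee_rot: [0.682, 0.731, -0.0, -0.001]
force: [-0.3, 0.3, -0.8]
opening: 0.0145
grip_force: 31.1
t 10.45 tcp [0.5629 0.0617 0.2388] shift now [ 2.87  0.64 -0.05] shift after turn [ 2.87  0.64 -0.05] turn [-0.01 -0.    0.  ] open 0.0145 F [-0.3  0.3 -0.8] g 31.06313467025757
```

```bash
python3 -m creep '[[[0.9,0.2,0],[0,0,0],0],[[0.9,0.2,0],[0,0,0],0],[[0.7,0.2,0],[0,0,0],0],[[0.35,0,0],[0,0,0],0],[[0,0,0],[0,0,0],0],[[0,0,0],[0,0,0],0]]'
python3 - <<'E'
from h import *
to([.574,.1345,.24],4)
f=grab('wrist'); save(f,'w3.png'); P=cloud(f); np.save('w3.npy',P)
E
```

```text
clock: 11.2
tool_pos: [0.5735, 0.1316, 0.2397]
ee_rot: [0.682, 0.731, -0.0, 0.0]
force: [-0.2, -0.1, -1.3]
opening: 0.0144
grip_force: 31.1
t 11.2 tcp [0.5735 0.1316 0.2397] shift now [ 0.11  0.03 -0.01] shift after turn [ 0.11  0.03 -0.01] turn [-0.  0. -0.] open 0.0144 F [-0.2 -0.1 -1.3] g 31.063131093978882
```

View pics/w3.png

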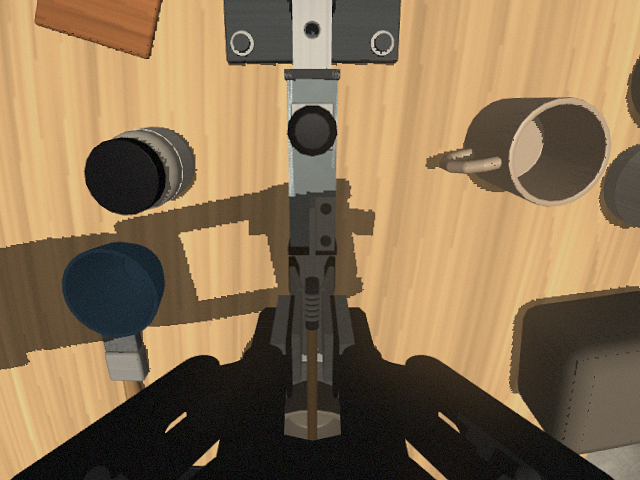

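The clip is held upright with its pointer along −y, the fin lies ahead of it at (313, 195–250), and the knob is at (312,130). Next I'll check the numbers from the depth.

Run:
```python
from h import *
P=np.load('w3.npy')
def box(r0,r1,c0,c1,z0,z1):
    q=P[r0:r1,c0:c1].reshape(-1,3); q=q[(q[:,2]>z0)&(q[:,2]<z1)]
    if len(q)>3: print(len(q),'mean',q.mean(0).round(4),'mid',((q.min(0)+q.max(0))/2).round(4),'ext',np.ptp(q,0).round(4))
    else: print(len(q))
box(180,262,295,345,.132,.146)   # fin top
box(180,262,295,345,.112,.132)
box(100,160,285,340,.15,.17)   # knob
box(265,330,303,323,.2,.25)     # clip pivot/spring
box(260,300,285,340,.17,.25)
box(330,400,303,322,.15,.24)  # pointer
for r in (190,200,220,240,250,280,300,320,340,370): print(r,[ (c,P[r,c].round(3).tolist()) for c in (305,309,311,313,315,318)])
```

```text
334 mean [0.5732 0.1367 0.1373] mid [0.5733 0.1359 0.1361] ext [0.0057 0.0373 0.0066]
46 mean [0.5723 0.1534 0.122 ] mid [0.5781 0.1397 0.1217] ext [0.0155 0.0295 0.0194]
1992 mean [0.5689 0.2022 0.1562] mid [0.569  0.2017 0.1557] ext [0.0267 0.0275 0.0072]
969 mean [0.5739 0.1336 0.2227] mid [0.5738 0.1312 0.2316] ext [0.0087 0.026  0.0338]
1364 mean [0.573  0.1398 0.2148] mid [0.5734 0.1352 0.2111] ext [0.0247 0.0181 0.0497]
710 mean [0.5759 0.1009 0.2207] mid [0.5759 0.1034 0.2277] ext [0.0075 0.0508 0.0205]
190 [(305, [0.567, 0.158, 0.106]), (309, [0.57, 0.158, 0.106]), (311, [0.571, 0.158, 0.105]), (313, [0.573, 0.158, 0.105]), (315, [0.574, 0.158, 0.106]), (318, [0.576, 0.159, 0.106])]
200 [(305, [0.568, 0.151, 0.106]), (309, [0.57, 0.154, 0.118]), (311, [0.572, 0.154, 0.118]), (313, [0.573, 0.154, 0.119]), (315, [0.575, 0.152, 0.108]), (318, [0.577, 0.152, 0.107])]
220 [(305, [0.569, 0.136, 0.105]), (309, [0.571, 0.146, 0.138]), (311, [0.572, 0.146, 0.138]), (313, [0.574, 0.146, 0.138]), (315, [0.576, 0.138, 0.111]), (318, [0.578, 0.137, 0.107])]
240 [(305, [0.57, 0.121, 0.106
[... 553 characters left out ...]
309, [0.572, 0.135, 0.222]), (311, [0.573, 0.135, 0.222]), (313, [0.574, 0.134, 0.221]), (315, [0.575, 0.135, 0.221]), (318, [0.576, 0.135, 0.221])]
320 [(305, [0.571, 0.125, 0.223]), (309, [0.573, 0.125, 0.222]), (311, [0.574, 0.126, 0.224]), (313, [0.575, 0.126, 0.224]), (315, [0.576, 0.126, 0.223]), (318, [0.584, 0.051, 0.1])]
340 [(305, [0.575, 0.032, 0.102]), (309, [0.574, 0.114, 0.221]), (311, [0.575, 0.114, 0.221]), (313, [0.576, 0.114, 0.221]), (315, [0.577, 0.113, 0.219]), (318, [0.586, 0.033, 0.102])]
370 [(305, [0.579, -0.039, 0.05]), (309, [0.575, 0.097, 0.221]), (311, [0.576, 0.097, 0.221]), (313, [0.577, 0.097, 0.22]), (315, [0.578, 0.096, 0.22]), (318, [0.592, -0.039, 0.049])]
```

```bash
python3 -m creep '[[[0.05,-0.02,0.5],[0,0,0],0],[[0,0,0.6],[0,0,0],0],[[0,0,0.6],[0,0,0],0],[[0,0,0.6],[0,0,0],0],[[0,0,0.5],[0,0,0],0],[[0,0,0.2],[0,0,0],0],[[0,0,0],[0,0,0],0],[[0,0,0],[0,0,0],0]]'
python3 - <<'E'
from h import *
to([.5733,.134,.1585],4)
f=grab('wrist'); P=cloud(f)
for r in (300,330,340,350,360): print(r,P[r,313].round(3))
E
```

```text
clock: 12.25
tool_pos: [0.5735, 0.1334, 0.1653]
ee_rot: [0.682, 0.731, 0.0, 0.0]
force: [-0.2, 0.1, -0.2]
opening: 0.0148
grip_force: 31.1
t 12.25 tcp [0.5735 0.1334 0.1653] shift now [ 0.02 -0.01  0.27] shift after turn [ 0.02 -0.01  0.27] turn [ 0.01 -0.   -0.  ] open 0.0148 F [-0.2  0.1 -0.2] g 31.062930822372437
300 [0.574 0.137 0.148]
330 [0.575 0.121 0.147]
340 [0.576 0.116 0.146]
350 [0.576 0.11  0.146]
360 [0.576 0.104 0.146]
```

```bash
python3 -m creep '[[[0,0,0.05],[0,0,0],0],[[0,0,0.05],[0,0,0],0],[[0,0,0],[0,0,0],0]]'
python3 -m creep '[[[0,0,0.05],[0,0,0],0],[[0,0,0],[0,0,0],0]]'
```

```text
clock: 12.68
tool_pos: [0.5731, 0.1333, 0.1622]
ee_rot: [0.682, 0.731, -0.0, -0.0]
force: [-0.8, -0.1, -1.2]
opening: 0.0145
grip_force: 31.1
clock: 12.92
tool_pos: [0.5733, 0.1333, 0.1616]
ee_rot: [0.682, 0.731, 0.0, 0.0]
force: [-2.2, -0.3, 5.4]
opening: 0.0145
grip_force: 31.7
```

Contact at 5 N, so the clip is seated on the fin. Now I'll release and rise a little.

```bash
python3 -m creep '[[[0,0,0],[0,0,0],0.2],[[0,0,0],[0,0,0],0.3],[[0,0,0],[0,0,0],0.45],[[0,0,0],[0,0,0],0.6],[[0,0,-0.4],[0,0,0],0.6],[[0,0,-0.9],[0,0,0],0.6],[[0,0,-0.9],[0,0,0],0.6],[[0,0,-0.9],[0,0,0],0.6],[[0,0,0],[0,0,0],0.6]]'
python3 - <<'E'
from h import *
to([.569,.2022,.24],4)
f=grab('wrist'); save(f,'w4.png'); P=cloud(f)
q=P.reshape(-1,3); 
def b(x0,x1,y0,y1,z0,z1):
    s=q[(q[:,0]>x0)&(q[:,0]<x1)&(q[:,1]>y0)&(q[:,1]<y1)&(q[:,2]>z0)&(q[:,2]<z1)]
    if len(s): print(len(s),s.mean(0).round(4),((s.min(0)+s.max(0))/2).round(4),np.ptp(s,0).round(4),s.max(0).round(3))
b(.55,.6,.1,.17,.165,.2); b(.55,.6,.0,.11,.13,.16); b(.55,.6,.18,.22,.15,.175)
E
```

```text
clock: 14.05
tool_pos: [0.5743, 0.1336, 0.2409]
ee_rot: [0.682, 0.731, 0.002, 0.001]
force: [0.5, -0.6, -0.5]
opening: 0.0514
grip_force: 0.0
t 14.05 tcp [0.5743 0.1336 0.2409] shift now [ 2.75 -0.02  0.04] shift after turn [ 2.75 -0.02  0.04] turn [ 0.03 -0.   -0.  ] open 0.0514 F [ 0.5 -0.6 -0.5] g 0.0
941 [0.5735 0.1349 0.1759] [0.5733 0.1335 0.1734] [0.0313 0.0219 0.0167] [0.589 0.145 0.182]
834 [0.5784 0.0666 0.1442] [0.5785 0.0597 0.1443] [0.0113 0.1004 0.005 ] [0.584 0.11  0.147]
1951 [0.5689 0.2022 0.1562] [0.5689 0.2017 0.1552] [0.0272 0.0274 0.0075] [0.583 0.215 0.159]
```

View pics/w4.png

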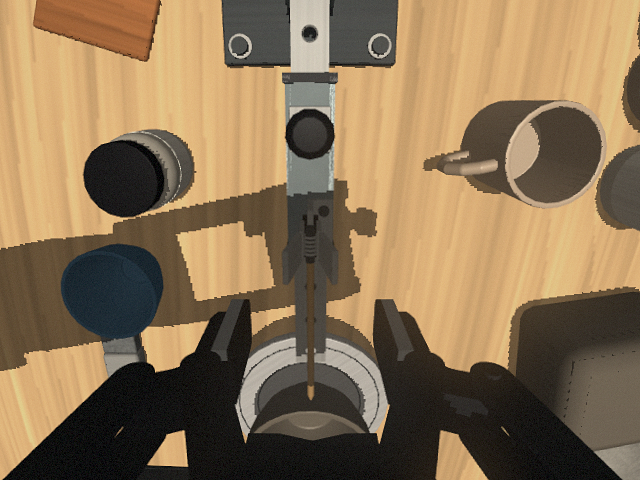

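The clip sits down on the fin with its handles spread by 31 mm, as when it was parked, and the pointer runs out to (312,400) over the bowl. The knob is at (310,133), which is (0.569, 0.2022). Next I'll grip the knob.

```bash
python3 -m creep '[[[0.9,0,0],[0,0,0],0.6],[[0.95,-0.01,0],[0,0,0],0.6],[[0.9,-0.01,0],[0,0,0],0.6],[[0,0,0.4],[0,0,0],0.6],[[0,0,0.9],[0,0,0],0.6],[[0,0,0.9],[0,0,0],0.6],[[0,0,0.9],[0,0,0],0.6],[[0,0,0.9],[0,0,0],0.6],[[0,0,0],[0,0,0],0.6],[[0,0,0],[0,0,0],0.3],[[0,0,0],[0,0,0],0],[[0,0,0],[0,0,0],0]]' 50
python3 -m creep '[[[0,0,0],[0,0,0],0],[[0,0,0],[0,0,0],0]]'
```

```text
clock: 15.6
tool_pos: [0.5685, 0.2018, 0.1394]
ee_rot: [0.682, 0.731, 0.001, 0.001]
force: [0.9, -1.4, 2.1]
opening: 0.0265
grip_force: 49.5
clock: 15.85
tool_pos: [0.5685, 0.202, 0.1394]
ee_rot: [0.682, 0.731, 0.001, 0.0]
force: [0.4, -2.4, 7.0]
opening: 0.0264
grip_force: 49.9
```

```bash
python3 -m creep '[[[0,0,-0.15],[0,0,0],0],[[0,0,-0.15],[0,0,0],0],[[0,0,-0.18],[0,0,0],0],[[0,0,0],[0,0,0],0],[[0,0,0],[0,0,0],0]]'
```

```text
clock: 16.48
tool_pos: [0.5684, 0.2019, 0.15]
ee_rot: [0.682, 0.731, 0.0, 0.0]
force: [6.6, -1.0, -9.2]
opening: 0.0268
grip_force: 49.8
```

```bash
python3 -m creep '[[[0,0,-0.06],[0,0,0],0],[[0,0,0],[0,0,0],0],[[-0.2,0,0],[0,0,0],0],[[-0.2,0,0],[0,0,0],0],[[-0.2,0,0],[0,0,0],0],[[0,0,0],[0,0,0],0]]'
python3 -c "
from h import *
to([.5684+.0021,.2019-.0299,.15],4)"
```

```text
clock: 17.23
tool_pos: [0.5694, 0.1868, 0.1514]
ee_rot: [0.682, 0.731, 0.0, 0.0]
force: [5.9, -0.4, -9.2]
opening: 0.0263
grip_force: 49.8
t 17.23 tcp [0.5694 0.1868 0.1514] shift now [-0.59  0.    0.06] shift after turn [-0.59  0.    0.06] turn [ 0.01 -0.   -0.  ] open 0.0263 F [ 5.9 -0.4 -9.2] g 49.830719232559204
```

```bash
python3 -m creep '[[[-0.2,0,0],[0,0,0],0],[[-0.2,0,0],[0,0,0],0],[[-0.2,0,0],[0,0,0],0],[[0,0,0],[0,0,0],0],[[0,0,0],[0,0,0],0]]'
python3 -m creep '[[[0,0,0.1],[0,0,0],0],[[0,0,0.1],[0,0,0],0],[[0,0,0.1],[0,0,0],0],[[0,0,0],[0,0,0],0]]'
```

```text
clock: 17.85
tool_pos: [0.5705, 0.1719, 0.1514]
ee_rot: [0.682, 0.731, 0.0, 0.0]
force: [6.2, -0.7, -9.2]
opening: 0.0267
grip_force: 49.8
clock: 18.35
tool_pos: [0.5705, 0.1719, 0.1439]
ee_rot: [0.682, 0.731, 0.0, 0.0]
force: [5.8, -0.8, -7.3]
opening: 0.0266
grip_force: 50.1
```

The pin is below 9 mm of lift and the spring still pulls, so it has entered the hole. I'll lower it home.

```bash
python3 -m creep '[[[0,0,0.1],[0,0,0],0],[[0,0,0.08],[0,0,0],0],[[0,0,0],[0,0,0],0],[[0,0,0],[0,0,0],0]]'
python3 -m creep '[[[0,0,0.04],[0,0,0],0],[[0,0,0],[0,0,0],0],[[0,0,0],[0,0,0],0]]'
python3 - <<'E'
from h import *
f=grab('wrist');save(f,'w5.png')
to([.5705,.172,.139],4)
t=grab('top'); P=cloud(t); np.save('top2.npy',P)
a=cv2.resize(t['pixels'][150:260,150:380,::-1],(640,306),interpolation=cv2.INTER_CUBIC)
cv2.imwrite('pics/fin.png',np.vstack([f['pixels'][200:480,:,::-1],a]))
E
```

```text
clock: 18.85
tool_pos: [0.5705, 0.172, 0.1397]
ee_rot: [0.682, 0.731, 0.0, 0.0]
force: [5.2, -0.6, -6.6]
opening: 0.0263
grip_force: 50.4
clock: 19.23
tool_pos: [0.5705, 0.172, 0.1394]
ee_rot: [0.682, 0.731, 0.001, 0.0]
force: [4.3, -1.6, 2.1]
opening: 0.0272
grip_force: 51.1
t 19.27 tcp [0.5705 0.172  0.1394] shift now [-0.   -0.    0.02] shift after turn [-0.   -0.    0.02] turn [ 0.01 -0.   -0.  ] open 0.0266 F [ 3.5 -2.3  2.4] g 51.13432824611664
```

View pics/fin.png

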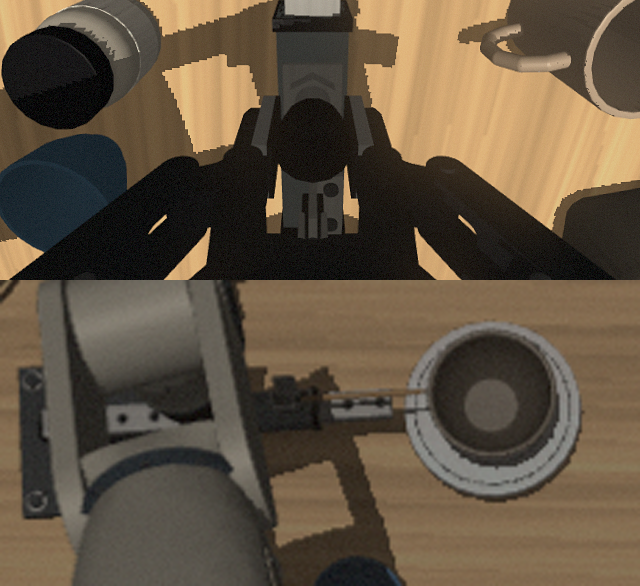

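The knob is held and the pointer is out over the bowl at about (430,393). The knob is at its home height again, 30 mm farther out, and the force has reversed as it would when the pin bottoms. I'll add a small push and hand in.

```bash
python3 -m creep '[[[0,0,0.03],[0,0,0],0],[[0,0,0],[0,0,0],0],[[0,0,0],[0,0,0],0]]' && python3 -c "
from cell import hand_in
print(hand_in())"
```

```text
clock: 19.7
tool_pos: [0.5706, 0.1722, 0.1393]
ee_rot: [0.682, 0.731, 0.001, 0.0]
force: [3.6, -1.4, 9.9]
opening: 0.0267
grip_force: 52.0
the job is handed in; nothing more can be done
None
```

The job is handed in at 19.7 s: the clip is seated on the fin with its pointer out over the bowl, the slide is one hole (30 mm) farther out with the pin home, and the gripper still holds the knob; `hand_in()` gave no verdict.

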